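Seat the upper die on the hidden pin of a dish press and hold it pressed

TASK

Pick up the wooden die block by its handle and rest its flat underside on the head of the press's locating pin, with its socket about 15 mm to one side of the pin, then, without lifting it off, slide it sideways until the pin, now hidden under it, finds the socket and the die drops on, its long side along the platen's long side. Press the die down until the sprung platen is down at its stop, and finish while still holding it down: do not let go. Leave the other things on the table where they are.

Things in the scene. Friction and masses are not known exactly. Their poses are not given: they have to be found in the camera images.
- die: loose wooden die, 0.18-0.35 kg, flat on the table: pale block 64 (x) x 84 (y) x 24 mm high, on it a centred darker handle bar 24 mm wide (x), 66 long (y), 24 to 61 mm above the underside. Origin: centre of the underside, z up; there is the mouth of the blind socket, 19 mm diameter, 18 deep, 2 mm chamfer; the rest of the underside is flat
- platen_face (a point): centre of the upper face of the aluminium platen, at the foot of the pin: an upright round steel locating pin, 16 mm diameter, 14 mm high, head bevelled to 11 mm; x along its 84 mm side, y along its 104 mm side, z up. The platen floats on four coil springs over a grey base 112 x 132 x 18 mm; unpressed its face is 50 mm above the table
- press: the whole small press: fixed grey base, springs, platen and pin; origin under the centre of the base, on the table, straight below the pin; x and y as the platen's
- platen (a joint): how far the platen is pressed down in m: 0 up, 0.008 at its stop; it starts to move at 4 N and reaches the stop at 12 N (die's weight included)
- hump_mould: bystander: loose rounded wooden mould 72 x 72 x 34 mm without a handle, origin under its centre
- stamp: bystander: small wooden stamp block 55 x 22 x 21 mm, origin under its centre
- rib: bystander: flat square-cornered wooden rib 60 x 98 x 8 mm, origin under its centre
- trim_tool: bystander: wooden-handled wire trimming tool 29 x 200 x 13 mm, origin under its centre

How it is judged:
On the way, in this order (a step that is already met when the one before it is completed fails the run):
1. the die rests on the head of the pin with its socket at least 8 mm off the pin (contact force between die and press above 0.8 N and horizontal distance between die and platen_face above 0.008 m and z of die in the frame of platen_face above 0.01 m and angle between die's own z axis and vertical below 0.15 rad), for 0.1 s.
2. it is slid towards the pin's axis, still bearing on the pin with the socket 4 to 8 mm off (contact force between die and press above 0.2 N and horizontal distance between die and platen_face between 0.0036 and 0.008 m and angle between die's own z axis and vertical below 0.15 rad), for 0.02 s.
3. the die has dropped onto the pin, its underside within 4 mm of the platen (horizontal distance between die and platen_face below 0.0035 m and z of die in the frame of platen_face below 0.004 m and angle between die's own z axis and vertical below 0.08 rad), for 0.1 s.
At the end, for the whole second after the job is handed in: The die sits on the pin (socket within 3.5 mm of the pin's axis, underside within 4 mm of the platen, level within 4.5 degrees, long sides parallel within 10 degrees), the platen is pressed down more than 6 of its 8 mm, and the fingers are still on the die (more than 2 N) (all of step 3 and angle between the y axis of die and the y axis of platen_face, either way round below 0.17 rad and value of joint platen above 0.006 m and contact force between the fingers and die above 2 N); the arm keeps its last pose, push and grip.
It fails at once if a bystander (rounded mould, stamp, rib, trimming tool) is moved more than 30 mm (distance of any of hump_mould, stamp, rib, trim_tool from where it was at the start of the episode above 0.03 m).
It also fails if it takes over 50 s, if anything falls off the work surface, if the arm or the gripper's body presses on something with over 40 N, if the wrist force passes 120 N, or if a joint passes its speed limit or range.

ROBOT

A 7-joint arm with a two-finger parallel gripper is mounted at the origin on a cart in front of the work surface, level with it; the furniture and walls round the work are solid. World frame = base frame: x ahead of the robot, y to its left, z up, the work surface at z = 0. Lengths are in m, angles in rad, forces in N, time in s.
With the tool pointing down it reaches from about 0.425 to 0.925 m from the base axis. Payload 6.8 kg.
Tool frame: the origin (TCP) lies on the centre line of the jaws, within the pads' length; the fingertips stand 14 mm ahead of it and the grasp point (between the pads) lies 5 mm behind it (r.tips_ahead is the distance from the TCP to the fingertips, in m); z points along the fingers, y is the line along which they close (so a half turn about z gives the same grasp; the last joint's range is limited). The gripper opens to 85 mm and grips with 20 to 120 N. Pads are 22 mm wide; open, the fingers measure 114 mm over their backs; the gripper's body (76 mm by 85 mm) begins 54 mm behind the grasp point. The pads swing forward as they close: fully open they stand 13 mm farther back than shut.
Start: joints at [-1.303, 0.477, 0.022, 1.555, -0.011, 1.109, -0.083], TCP at [0.248, 0.628, 0.245] pointing down, gripper open.
Joint ranges: [-2.96, 2.96], [-0.34, 2.1], [-1.41, 1.46], [0.24, 2.44], [-1.37, 4.51], [0.17, 1.92], [-2.96, 2.96]. Speed limits (rad/s): [2.39, 2.39, 3.14, 3.14, 3.14, 3.14, 3.14].

INTERFACE

Orientations are given as a rotation vector (axis times angle).
In Python, from bench import r, eyes gives the robot as it stands.
- The arm moves only by the tool step_arm, never from a script. Its argument "rows" is a list of rows, each a list of 6 numbers: the shift along the world's x, y, z in units of 60 cm (1.0 is 60 cm), then the turn, a rotation vector about the world's x, y, z in units of pi rad (1.0 is pi rad). In form: [[x, y, z, rx, ry, rz], ...]. A call has 1 to 5 rows; each row is the pose to reach, as a shift and turn from the pose commanded when the call began, turning the shorter way round; what a row does not reach only later rows make up. A row lasts 1/12 s, in which the tool goes at most 41.7 mm and 7.16 degrees, less where a joint would pass 70% of its speed; a pose out of reach is approached as far as the arm can. A call with a number of a shift or a turn outside -1 to 1 is refused whole. A call with a gripper value outside its range is refused whole. "jaw" is the closure, from 0 (fully open) to 1 (shut), set as the call begins (left out, the last holds). The fingers move at their own pace and stop on an object; "squeeze" is the grip in N (left out, the last holds). Time passes only in rows, so rows that repeat a pose let the fingers close. It gives the time, the measured TCP pose, the force, the opening and the grip force at its end, in the units of the state.
- r.get_obs(): the state, without advancing time (a new reading comes with each control period).
- eyes.grab_frame(name): name is "scene" or "top"; returns the picture (480x640x3 uint8, red, green, blue); there is no depth.
- eyes.camera_info(name): a dict with "mtx" (3x3 intrinsics, pixels), "extrinsics" (4x4, takes a point from camera to world coordinates). Camera axes: x right, y down, z forward; pixel columns grow to the right and rows downward; lengths in m; the calibration is good to about 2 mm. A picture is of the moment at which its call begins. camera_info takes no time and is no camera call.
- r.hand_in(): hands the job in; it is judged then, once.
The state is a dict: "clock": time; "joints": joint angles; "qvel": joint speeds; "tau": joint torques, N m; "tcp_pos": TCP position; "orientation": TCP orientation; "contact_force": force on the tool from outside, world axes, zero at the start; "moment": the same for the moment, N m; "grip_width": finger opening in m; "gripper_force": force on a finger pad.
Only numpy, scipy, OpenCV 4.12 (cv2) and the standard library are available. Lean on these libraries where they do the work, as an engineer would, in place of code of your own. Each camera call takes 0.05 s, during which the arm holds its last target. There are 200 camera calls.

## Working session

There is one attempt and no reset: what is moved stays moved. The work goes in short steps, Python scripts to look and compute and a tool call to move; the robot and the scene stay as the last step left them, time stands still between calls to the robot, and variables do not carry over. Pictures are saved under pics/ and viewed, at most 10 in all, crops included, and the job is handed in when it is done.

Besides the shell and the picture viewer there is one more tool, called as name(argument=value, ...) on one line, values as JSON. step_arm: Moves the arm, as the interface text tells. Shifts and turns lie within -1 to 1; 1 stands for 60 cm of shift or pi rad of turn. Its arguments: {"type":"object","properties":{"rows":{"type":"array"},"jaw":{"type":"number"},"squeeze":{"type":"number"}},"required":["rows"]}

```bash
mkdir -p pics; python3 - <<'E'
from bench import r, eyes
import cv2, numpy as np
for n in ("scene","top"):
    cv2.imwrite(f"pics/{n}0.png", eyes.grab_frame(n)[:,:,::-1])
    c=eyes.camera_info(n); print(n, np.round(c["mtx"],1).tolist(), np.round(c["extrinsics"],3).tolist())
print(r.get_obs())
E
```

```text
scene [[529.9, 0.0, 321.1], [0.0, 529.9, 233.5], [0.0, 0.0, 1.0]] [[0.772, -0.42, 0.477, 0.003], [-0.636, -0.517, 0.573, -0.699], [0.006, -0.746, -0.666, 0.676], [0.0, 0.0, 0.0, 1.0]]
top [[613.9, 0.0, 326.9], [0.0, 613.9, 242.3], [0.0, 0.0, 1.0]] [[-0.017, -0.992, 0.124, 0.331], [-1.0, 0.017, 0.002, -0.184], [-0.004, -0.124, -0.992, 1.145], [0.0, 0.0, 0.0, 1.0]]
{'clock': 0.1, 'joints': array([-1.30311645,  0.47774682,  0.02237881,  1.55634202, -0.0115176 ,
        1.10928722, -0.08308527]), 'qvel': array([ 0.00113746, -0.00038786,  0.0005275 , -0.00147847,  0.00067505,
        0.00010891,  0.0017141 ]), 'tau': array([ 5.12233033e-03, -5.97758460e+01,  1.61438964e+00, -2.81952703e+01,
        1.30290713e-02,  5.09930847e-03,  3.03557022e-05]), 'tcp_pos': array([0.24756331, 0.62742185, 0.24440837]), 'orientation': array([-5.86779216e-01, -3.08611465e+00,  2.58228028e-03]), 'contact_force': array([-0.28494358, -0.19974185,  0.73604967]), 'moment': array([-0.01659197,  0.02625485, -0.02869044]), 'gripper_force': 0.0, 'grip_width': 0.08541078136301723}
```

View pics/top0.png

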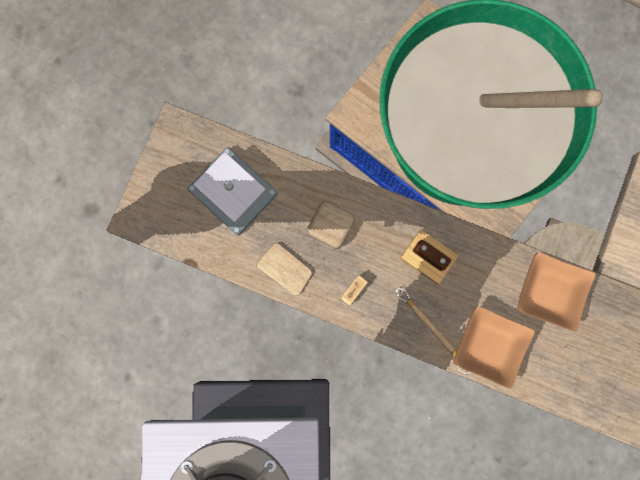

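View pics/scene0.png

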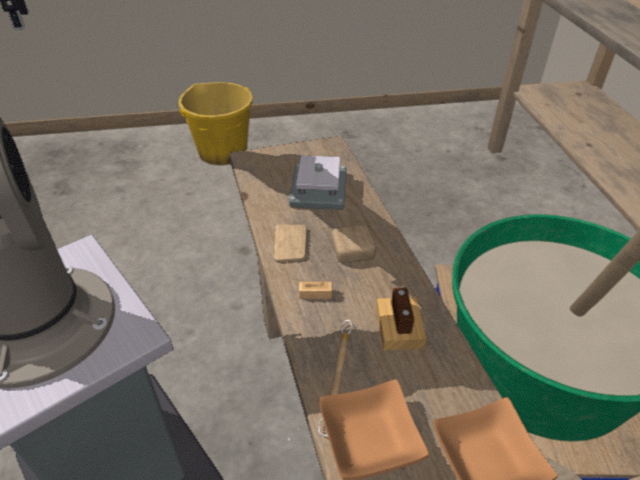

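The top view shows the die with its dark handle at about (430,255), and the press at about (232,190) with its pin at (229,185). The bystanders lie between them: mould (331,224), rib (285,268), stamp (354,290) and trim tool (430,325). Next I'll measure the die and press.

```bash
cat > h.py <<'E'
from bench import r, eyes
import cv2, numpy as np
def ray(n,uv,z):
    c=eyes.camera_info(n);T=np.array(c["extrinsics"]);d=T[:3,:3]@np.linalg.solve(np.array(c["mtx"]),[uv[0],uv[1],1.]);o=T[:3,3]
    return o+d*(z-o[2])/d[2]
def tri(uv1,uv2):
    A=[];O=[]
    for n,uv in (("scene",uv1),("top",uv2)):
        a=ray(n,uv,0);o=np.array(eyes.camera_info(n)["extrinsics"])[:3,3];d=(a-o)/np.linalg.norm(a-o);O.append(o);A.append(np.eye(3)-np.outer(d,d))
    return np.linalg.solve(sum(A),sum(a@o for a,o in zip(A,O)))
def big(m,roi):
    x0,y0,x1,y1=roi;k=np.zeros_like(m,np.uint8);k[y0:y1,x0:x1]=m[y0:y1,x0:x1]*255
    k=cv2.morphologyEx(k,cv2.MORPH_CLOSE,np.ones((3,3)))
    return max(cv2.findContours(k,cv2.RETR_EXTERNAL,cv2.CHAIN_APPROX_NONE)[0],key=cv2.contourArea)
def rect(n,c,z):
    P=np.array([ray(n,p[0],z)[:2] for p in c],np.float32)*1000
    return cv2.minAreaRect(P)
E
python3 - <<'E'
from h import *
t=cv2.imread("pics/top0.png");s=cv2.imread("pics/scene0.png")
h=cv2.cvtColor(t,cv2.COLOR_BGR2HSV).astype(int)
roi=(395,225,465,290)
dark=t.max(2)<85
c=big(dark,roi); print("handle",rect("top",c,.061))
# whole die: saturated yellow or dark
for y,x in ((240,420),(268,440),(250,500),(230,470),(290,460)): print((x,y),h[y,x])
m=((h[...,1]>115)&(h[...,2]>110)); 
c=big(m|dark,roi);print("block",rect("top",c,.024),cv2.boundingRect(c))
for y,x in ((175,229),(205,235),(187,200),(185,229),(185,262),(220,238)): print((x,y),t[y,x])
v=np.hstack([cv2.resize(t[140:240,180:285],None,fx=3.6,fy=3.6,interpolation=2),cv2.resize(t[215:315,380:485],None,fx=3.6,fy=3.6,interpolation=2)])
cv2.imwrite("pics/crop.png",v)
E
```

```text
handle ((440.7096252441406, -367.10943603515625), (65.43849182128906, 27.61893653869629), 53.72770690917969)
(420, 240) [ 16 133 121]
(440, 268) [  9 184  36]
(500, 250) [ 16  62 123]
(470, 230) [ 15  68 123]
(460, 290) [ 17  55 121]
block ((441.863525390625, -368.3934020996094), (82.9514389038086, 65.44239807128906), 54.09468078613281) (401, 230, 56, 53)
(229, 175) [237 229 233]
(235, 205) [164 151 158]
(200, 187) [166 153 159]
(229, 185) [129 128 125]
(262, 185) [118 114 108]
(238, 220) [106 104 100]
```

View pics/crop.png

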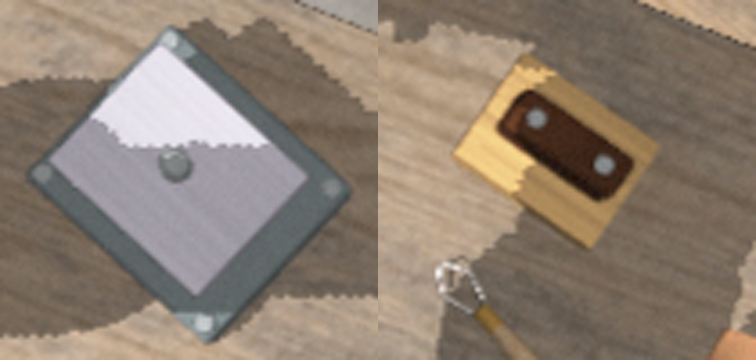

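The crop shows the platen as a clear light rectangle with the pin head at crop (175,164), i.e. image (228.6,185.5). The die and its handle are also clear.

```bash
python3 - <<'E'
from h import *
t=cv2.imread("pics/top0.png");s=cv2.imread("pics/scene0.png")
f=lambda a:(a[...,0].astype(int)>a[...,1]+4)&(a.min(2)>135)
c=big(f(t),(185,145,278,236)); print("platen",rect("top",c,.05))
# pin head
g=t[178:193,220:238].min(2); m=(g<140).astype(np.uint8); M=cv2.moments(m,True); uv=(220+M['m10']/M['m00'],178+M['m01']/M['m00']); print("pin blob",uv,M['m00'],ray("top",uv,.060))
c=big(f(s),(285,150,350,195)); print("platen scene",rect("scene",c,.05))
cv2.imwrite("pics/crop2.png",cv2.resize(s[145:215,280:360],None,fx=7,fy=7,interpolation=2))
h=cv2.cvtColor(s,cv2.COLOR_BGR2HSV).astype(int)
c=big(s.max(2)<85,(370,280,430,340));print("handle scene",cv2.minAreaRect(c))
m=(h[...,1]>115)&(h[...,2]>110)&(abs(h[...,0]-17)<6)
c=big(m|(s.max(2)<85),(370,280,435,355)); print("die sil",cv2.boundingRect(c))
E
```

```text
platen ((574.9193115234375, -5.2998809814453125), (104.13865661621094, 83.18181610107422), 46.32781982421875)
pin blob (228.53623188405797, 186.0) 69.0 [ 0.57217488 -0.00625391  0.06      ]
platen scene ((591.4656372070312, -7.29559326171875), (78.28936004638672, 53.002052307128906), 49.06968307495117)
handle scene ((402.2884826660156, 310.94232177734375), (45.89117431640625, 19.023265838623047), 78.69007110595703)
die sil (377, 288, 54, 62)
```

View pics/crop2.png

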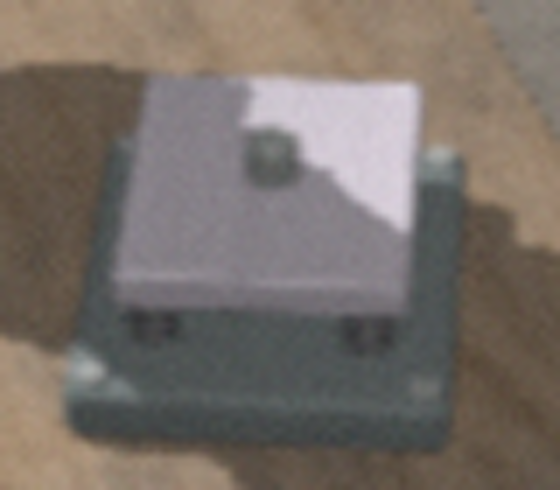

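```bash
python3 - <<'E'
import numpy as np
p=np.array([.2476,.6274,.2444]);n=6
for i in range(1,n+1):
    a=np.radians(68.4+(-39.8-68.4)*i/n);R=.675+(.575-.675)*i/n
    q=np.array([R*np.cos(a),R*np.sin(a),.2444-.064*i/n]);print(np.round((q-p)/.6,3),np.linalg.norm(q-p));p=q
E
```

```text
[ 0.287 -0.201 -0.018] 0.21048976231556452
[ 0.204 -0.273 -0.018] 0.20468030112291638
[ 0.106 -0.315 -0.018] 0.1994809133125525
[ 0.002 -0.323 -0.018] 0.19428284912944999
[-0.096 -0.3   -0.018] 0.1890862177349455
[-0.18  -0.248 -0.018] 0.18389114059780565
```

step_arm(rows=[[0.307, -0.178, -0.018, 0, 0, -0.0967], [0.307, -0.178, -0.018, 0, 0, -0.0967], [0.307, -0.178, -0.018, 0, 0, -0.0967], [0.307, -0.178, -0.018, 0, 0, -0.0967], [0.307, -0.178, -0.018, 0, 0, -0.0967]], jaw=0.3)

```text
clock: 0.52
tcp_pos: [0.4289, 0.5222, 0.2343]
orientation: [-1.047, -2.962, 0.001]
contact_force: [0.9, 0.3, 0.3]
grip_width: 0.0598
gripper_force: 0.0
```

step_arm(rows=[[0.184, -0.296, -0.018, 0, 0, -0.0967], [0.184, -0.296, -0.018, 0, 0, -0.0967], [0.184, -0.296, -0.018, 0, 0, -0.0967], [0.184, -0.296, -0.018, 0, 0, -0.0967], [0.184, -0.296, -0.018, 0, 0, -0.0967]])

```text
clock: 0.93
tcp_pos: [0.538, 0.3449, 0.2235]
orientation: [-1.483, -2.769, 0.001]
contact_force: [0.5, 0.5, 0.3]
grip_width: 0.0597
gripper_force: 0.0
```

step_arm(rows=[[0.106, -0.315, -0.018, 0, 0, -0.0967], [0.106, -0.315, -0.018, 0, 0, -0.0967], [0.106, -0.315, -0.018, 0, 0, -0.0967], [0.106, -0.315, -0.018, 0, 0, -0.0967], [0.106, -0.315, -0.018, 0, 0, -0.0967]])

```text
clock: 1.35
tcp_pos: [0.6016, 0.1539, 0.2128]
orientation: [1.888, 2.51, -0.002]
contact_force: [1.2, -1.0, 0.5]
grip_width: 0.0597
gripper_force: 0.0
```

step_arm(rows=[[0.002, -0.323, -0.018, 0, 0, -0.0967], [0.002, -0.323, -0.018, 0, 0, -0.0967], [0.002, -0.323, -0.018, 0, 0, -0.0967], [0.002, -0.323, -0.018, 0, 0, -0.0967], [0.002, -0.323, -0.018, 0, 0, -0.0967]])

```text
clock: 1.77
tcp_pos: [0.6013, -0.0411, 0.2021]
orientation: [2.248, 2.193, -0.003]
contact_force: [0.7, 0.3, -0.5]
grip_width: 0.0599
gripper_force: 0.0
```

```bash
python3 - <<'E'
from h import *
from scipy.spatial.transform import Rotation as Rn
o=r.get_obs();y=Rn.from_rotvec(o['orientation']).as_matrix();print(o['joints'],o['tcp_pos'],np.degrees(np.arctan2(y[1,1],y[0,1])),y[:,2],r.tips_ahead)
E
```

```text
[-0.38478475  0.43010233  0.46037314  1.80200756 -0.22523053  0.96243469
  0.14448569] [ 0.60133218 -0.04105122  0.20209804] -1.4064523995662936 [-8.03989694e-04 -1.99242462e-03 -9.99997692e-01] 0.014
```

step_arm(rows=[[-0.1, -0.297, -0.018, 0, 0, -0.0967], [-0.1, -0.297, -0.018, 0, 0, -0.0967], [-0.1, -0.297, -0.018, 0, 0, -0.0967], [-0.1, -0.297, -0.018, 0, 0, -0.0967], [-0.1, -0.297, -0.018, 0, 0, -0.0967]])

```text
clock: 2.18
tcp_pos: [0.5393, -0.2196, 0.1914]
orientation: [2.555, 1.826, -0.004]
contact_force: [-0.4, -0.2, 0.5]
grip_width: 0.0594
gripper_force: 0.0
```

step_arm(rows=[[-0.176, -0.249, -0.05, 0, 0, -0.0967], [-0.176, -0.249, -0.05, 0, 0, -0.0967], [-0.176, -0.249, -0.05, 0, 0, -0.0967], [-0.176, -0.249, -0.05, 0, 0, -0.0967], [-0.176, -0.249, -0.05, 0, 0, -0.0967]])

```text
clock: 2.6
tcp_pos: [0.4319, -0.3679, 0.1611]
orientation: [2.803, 1.418, -0.005]
contact_force: [-0.2, -0.1, -0.0]
grip_width: 0.0597
gripper_force: 0.0
```

step_arm(rows=[[0, 0, 0, 0, 0, 0], [0, 0, 0, 0, 0, 0]])

```text
clock: 2.77
tcp_pos: [0.4357, -0.3643, 0.1613]
orientation: [-2.8, -1.422, 0.001]
contact_force: [0.5, 0.8, 0.2]
grip_width: 0.0597
gripper_force: 0.0
```

```bash
cat >> h.py <<'E'
from scipy.spatial.transform import Rotation as Rn
def st():
    o=r.get_obs();y=Rn.from_rotvec(o['orientation']).as_matrix();print(o['tcp_pos'].round(4),'yaw',np.degrees(np.arctan2(y[1,1],y[0,1])).round(2),'z',y[:,2].round(4),'F',o['contact_force'].round(1),'j',o['joints'].round(2),'w',round(o['grip_width'],4),o['gripper_force'],o['clock'])
E
python3 - <<'E'
from h import *
st()
cv2.imwrite("pics/pre.png",eyes.grab_frame("scene")[200:400,300:500,::-1].repeat(3,0).repeat(3,1))
E
```

```text
[ 0.4357 -0.3643  0.1613] yaw -36.14 z [-7.e-04  4.e-04 -1.e+00] F [0.5 0.8 0.2] j [ 0.1   0.46  0.64  1.93 -0.36  0.87  0.29] w 0.0597 0.0 2.7667
```

View pics/pre.png

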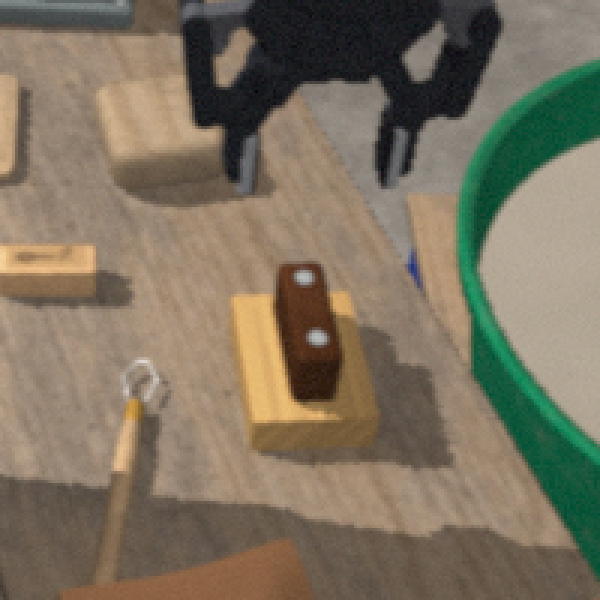

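The gripper is open above the handle and its fingers straddle the narrow side. Going down.

step_arm(rows=[[0.0097, -0.0053, -0.03, 0, 0, 0], [0.0097, -0.0053, -0.07, 0, 0, 0], [0.0097, -0.0053, -0.1, 0, 0, 0], [0.0097, -0.0053, -0.1, 0, 0, 0], [0.0097, -0.0053, -0.1, 0, 0, 0]])

```text
clock: 3.23
tcp_pos: [0.4434, -0.365, 0.1011]
orientation: [-2.795, -1.43, 0.001]
contact_force: [-0.2, 0.3, -0.1]
grip_width: 0.0598
gripper_force: 0.0
```

step_arm(rows=[[0, 0, 0, 0, 0, 0], [0, 0, 0, 0, 0, 0]])

```text
clock: 3.4
tcp_pos: [0.4437, -0.3669, 0.1029]
orientation: [2.797, 1.427, 0.002]
contact_force: [0.2, 0.1, -0.1]
grip_width: 0.0597
gripper_force: 0.0
```

step_arm(rows=[[-0.0035, 0, -0.03, 0, 0, 0], [-0.0035, 0, -0.06, 0, 0, 0], [-0.0035, 0, -0.08, 0, 0, 0], [-0.0035, 0, -0.092, 0, 0, 0], [-0.0035, 0, -0.092, 0, 0, 0]])

```text
clock: 3.82
tcp_pos: [0.4402, -0.3662, 0.0456]
orientation: [-2.797, -1.427, 0.001]
contact_force: [-0.3, 0.4, -0.3]
grip_width: 0.0598
gripper_force: 0.0
```

step_arm(rows=[[0, 0, 0, 0, 0, 0], [0, 0, 0, 0, 0, 0], [0, 0, 0, 0, 0, 0], [0, 0, 0, 0, 0, 0], [0, 0, 0, 0, 0, 0]], jaw=1, squeeze=60)

```text
clock: 4.23
tcp_pos: [0.4415, -0.3675, 0.0476]
orientation: [2.797, 1.426, 0.002]
contact_force: [0.8, -0.4, 6.1]
grip_width: 0.0232
gripper_force: 59.5
```

step_arm(rows=[[0, 0, 0, 0, 0, 0], [0, 0, 0, 0, 0, 0], [0, 0, 0, 0, 0, 0]])

```text
clock: 4.48
tcp_pos: [0.4415, -0.3675, 0.0476]
orientation: [2.797, 1.426, 0.002]
contact_force: [0.4, -0.1, 6.9]
grip_width: 0.0231
gripper_force: 59.6
```

```bash
python3 - <<'E'
from h import *
st()
E
```

```text
[ 0.4415 -0.3675  0.0476] yaw -35.97 z [ 0.0022 -0.0014 -1.    ] F [ 0.4 -0.1  6.9] j [ 0.2   0.63  0.51  1.97 -0.49  0.66  0.4 ] w 0.0231 59.55017030239105 4.4833
```

step_arm(rows=[[0, 0, 0.03, 0, 0, 0], [0, 0, 0.08, 0, 0, 0], [0, 0, 0.14, 0, 0, 0], [0, 0, 0.185, 0, 0, 0], [0, 0, 0.185, 0, 0, 0]])

```text
clock: 4.9
tcp_pos: [0.4424, -0.3689, 0.1624]
orientation: [2.793, 1.423, 0.007]
contact_force: [0.8, -0.8, -2.2]
grip_width: 0.023
gripper_force: 59.9
```

step_arm(rows=[[0.04, 0.03, 0, 0, 0, -0.01], [0.07, 0.09, 0, 0, 0, -0.02], [0.095, 0.155, 0, 0, 0, -0.03], [0.118, 0.22, 0, 0, 0, -0.036], [0.14, 0.285, 0, 0, 0, -0.043]])

```text
clock: 5.32
tcp_pos: [0.5241, -0.1935, 0.1564]
orientation: [-2.888, -1.233, 0.002]
contact_force: [0.6, -0.3, -2.6]
grip_width: 0.0231
gripper_force: 59.7
```

step_arm(rows=[[0.02, 0.06, 0, 0, 0, 0], [0.04, 0.12, 0, 0, 0, 0], [0.055, 0.18, 0, 0, 0, 0], [0.064, 0.24, 0, 0, 0, 0], [0.064, 0.28, 0, 0, 0, 0]])

```text
clock: 5.73
tcp_pos: [0.5631, -0.0228, 0.1562]
orientation: [-2.884, -1.241, 0.001]
contact_force: [0.5, 0.4, -1.8]
grip_width: 0.0232
gripper_force: 59.8
```

step_arm(rows=[[0, 0.02, 0, 0, 0, 0], [0, 0.02, 0, 0, 0, 0], [0, 0.02, 0, 0, 0, 0], [0, 0.02, 0, 0, 0, 0]])

```text
clock: 6.07
tcp_pos: [0.5623, -0.0179, 0.1572]
orientation: [2.889, 1.231, -0.001]
contact_force: [-0.4, 0.0, -2.9]
grip_width: 0.023
gripper_force: 59.7
```

```bash
python3 - <<'E'
from h import *
st()
t=eyes.grab_frame("top")[:,:,::-1];s=eyes.grab_frame("scene")[:,:,::-1]
cv2.imwrite("pics/top2.png",t);cv2.imwrite("pics/scene2.png",s)
cv2.imwrite("pics/c3.png",np.hstack([cv2.resize(t[130:260,160:290],(400,400)),cv2.resize(s[90:220,250:380],(400,400))]))
E
```

```text
[ 0.5623 -0.0179  0.1572] yaw -43.85 z [-5.0e-04 -1.1e-03 -1.0e+00] F [-0.4  0.  -2.9] j [-0.58  0.46  0.66  1.94 -0.37  0.86 -0.5 ] w 0.023 59.73903715610504 6.0667
```

View pics/c3.png

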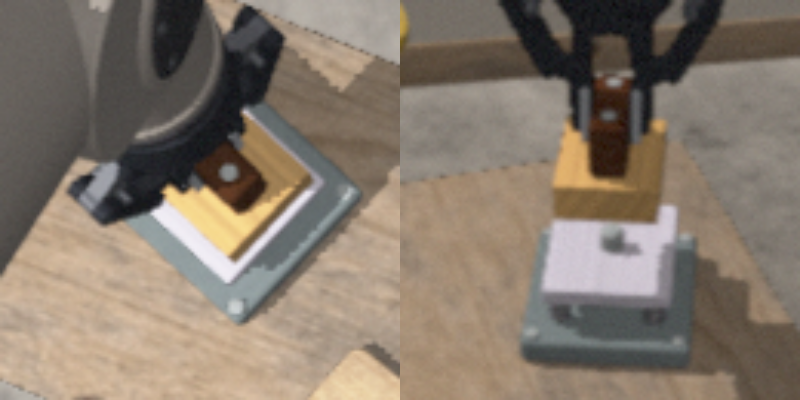

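The die is held square over the platen and parallel to it. In the left crop its free end edge runs from about (310,182) to (233,255). I'll check the die's offset in the jaws with that edge.

```bash
python3 - <<'E'
from h import *
z=.1572-.0476+.024
a=ray("top",(160+310*.325,130+182*.325),z);b=ray("top",(160+233*.325,130+255*.325),z)
print(a,b,np.linalg.norm(a-b)); u=np.array([np.cos(np.radians(46.15)),np.sin(np.radians(46.15)),0]);print((a+b)/2+.042*u)
E
```

```text
[ 0.54946052 -0.07245939  0.1336    ] [ 0.50977478 -0.03048428  0.1336    ] 0.05776562731978433
[ 0.55871411 -0.02118328  0.1336    ]
```

```bash
python3 - <<'E'
from h import *
a=np.radians(46.15);u=np.array([np.cos(a),np.sin(a)]);v=np.array([-u[1],u[0]])
for f,roi,z,off in (("top0.png",(395,225,465,290),.024,np.radians(54)),("top2.png",(200,160,270,222),.1336,a)):
    t=cv2.imread("pics/"+f);h=cv2.cvtColor(t,cv2.COLOR_BGR2HSV)
    m=(h[...,1]>115)&(h[...,2]>90)&(abs(h[...,0].astype(int)-17)<7)
    x0,y0,x1,y1=roi
    P=np.array([ray("top",(x,y),z)[:2] for y in range(y0,y1) for x in range(x0,x1) if m[y,x]])
    U=np.array([np.cos(off),np.sin(off)]);V=np.array([-U[1],U[0]])
    c=np.array([.4415,-.3675]) if f=="top0.png" else np.array([.5623,-.0179])
    q=(P-c)@np.c_[U,V]
    # end edge: per v-bin min u, median
    e=[q[(q[:,1]>k)&(q[:,1]<k+.004),0].min() for k in np.arange(-.026,.024,.004) if ((q[:,1]>k)&(q[:,1]<k+.004)).any()]
    print(f,np.round(np.array(e)*1000,1),"v",np.percentile(q[:,1],[.5,99.5]).round(4))
E
```

```text
top0.png [-40.8 -41.8 -40.8 -41.3 -40.4 -41.4 -41.5 -42.  -41.5 -40.6 -41.6 -40.6
 -41.1] v [-0.0332  0.0317]
top2.png [-45.9 -45.8 -45.7 -45.6 -45.5 -44.2 -45.4 -46.4 -46.4 -46.3 -46.2 -46.1
 -44.9] v [-0.0309  0.0289]
```

step_arm(rows=[[0, 0, -0.02, 0, 0, 0], [0, 0, -0.045, 0, 0, 0], [0, 0, -0.06, 0, 0, 0], [0, 0, -0.068, 0, 0, 0], [0, 0, -0.068, 0, 0, 0]])

```text
clock: 6.58
tcp_pos: [0.5619, -0.0162, 0.1151]
orientation: [-2.889, -1.234, 0.004]
contact_force: [-0.6, 0.7, -2.9]
grip_width: 0.023
gripper_force: 59.8
```

step_arm(rows=[[0, 0, 0, 0, 0, 0], [0, 0, 0, 0, 0, 0]])

```text
clock: 6.75
tcp_pos: [0.5633, -0.016, 0.117]
orientation: [2.889, 1.234, 0.001]
contact_force: [0.4, 1.0, -2.6]
grip_width: 0.0227
gripper_force: 59.8
```

```bash
python3 - <<'E'
from h import *
st()
E
```

```text
[ 0.5633 -0.016   0.117 ] yaw -43.73 z [ 8.e-04 -1.e-04 -1.e+00] F [ 0.4  1.  -2.6] j [-0.55  0.52  0.62  1.97 -0.42  0.78 -0.46] w 0.0227 59.817243218421936 6.75
```

step_arm(rows=[[0, 0, -0.003, 0, 0, 0], [0, 0, -0.006, 0, 0, 0], [0, 0, -0.006, 0, 0, 0]])

```text
clock: 7.0
tcp_pos: [0.5629, -0.0156, 0.113]
orientation: [-2.889, -1.235, -0.0]
contact_force: [0.4, -0.9, -3.3]
grip_width: 0.023
gripper_force: 59.8
```

step_arm(rows=[[0, 0, -0.002, 0, 0, 0], [0, 0, -0.002, 0, 0, 0]])

```text
clock: 7.17
tcp_pos: [0.5629, -0.0157, 0.1117]
orientation: [-2.889, -1.235, -0.0]
contact_force: [-0.0, -0.6, -3.6]
grip_width: 0.0231
gripper_force: 59.8
```

step_arm(rows=[[0, 0, -0.002, 0, 0, 0], [0, 0, -0.002, 0, 0, 0]])

```text
clock: 7.33
tcp_pos: [0.5629, -0.0157, 0.1108]
orientation: [-2.889, -1.235, -0.0]
contact_force: [-1.6, -0.0, 2.7]
grip_width: 0.0228
gripper_force: 60.3
```

step_arm(rows=[[0, 0, 0, 0, 0, 0], [0, 0, 0, 0, 0, 0], [0, 0, 0, 0, 0, 0]])

```text
clock: 7.58
tcp_pos: [0.563, -0.0157, 0.1108]
orientation: [-2.889, -1.235, -0.0]
contact_force: [-2.0, -0.3, 2.4]
grip_width: 0.0232
gripper_force: 60.4
```

step_arm(rows=[[0.002, 0.002, 0, 0, 0, 0], [0.004, 0.004, 0, 0, 0, 0], [0.006, 0.006, 0, 0, 0, 0], [0.006, 0.006, 0, 0, 0, 0]])

```text
clock: 7.92
tcp_pos: [0.5668, -0.0123, 0.1106]
orientation: [2.888, 1.235, 0.0]
contact_force: [-2.1, -2.0, 1.8]
grip_width: 0.023
gripper_force: 60.4
```

```bash
python3 - <<'E'
from h import *
st()
E
```

```text
[ 0.5668 -0.0123  0.1106] yaw -43.71 z [ 4.e-04 -6.e-04 -1.e+00] F [-2.1 -2.   1.8] j [-0.55  0.54  0.61  1.96 -0.43  0.77 -0.46] w 0.023 60.43125629425049 7.9167
```

step_arm(rows=[[0.001, 0.001, 0, 0, 0, 0], [0.002, 0.002, 0, 0, 0, 0], [0.003, 0.003, 0, 0, 0, 0], [0.004, 0.004, 0, 0, 0, 0], [0.005, 0.005, 0, 0, 0, 0]])

```text
clock: 8.33
tcp_pos: [0.5696, -0.0091, 0.1106]
orientation: [2.889, 1.235, 0.0]
contact_force: [-1.6, -1.2, 1.7]
grip_width: 0.0231
gripper_force: 60.4
```

step_arm(rows=[[0.001, 0.001, 0, 0, 0, 0], [0.002, 0.002, 0, 0, 0, 0], [0.002, 0.002, 0, 0, 0, 0]])

```text
clock: 8.58
tcp_pos: [0.5709, -0.0076, 0.1106]
orientation: [-2.888, -1.235, -0.001]
contact_force: [-1.8, -2.1, 2.2]
grip_width: 0.023
gripper_force: 60.4
```

step_arm(rows=[[0.001, 0.001, 0, 0, 0, 0], [0.002, 0.002, 0, 0, 0, 0], [0.002, 0.002, 0, 0, 0, 0]])

```text
clock: 8.83
tcp_pos: [0.5722, -0.0056, 0.1103]
orientation: [-2.888, -1.236, -0.001]
contact_force: [0.2, 0.4, -2.5]
grip_width: 0.0232
gripper_force: 59.8
```

step_arm(rows=[[0.001, 0.001, -0.001, 0, 0, 0], [0.002, 0.002, -0.002, 0, 0, 0], [0.002, 0.002, -0.003, 0, 0, 0], [0.002, 0.002, -0.003, 0, 0, 0]])

```text
clock: 9.17
tcp_pos: [0.5731, -0.0052, 0.1086]
orientation: [-2.888, -1.235, 0.0]
contact_force: [0.8, 0.8, -2.9]
grip_width: 0.023
gripper_force: 59.8
```

step_arm(rows=[[0, 0, -0.002, 0, 0, 0], [0, 0, -0.004, 0, 0, 0], [0, 0, -0.004, 0, 0, 0]])

```text
clock: 9.42
tcp_pos: [0.5733, -0.0054, 0.1063]
orientation: [2.889, 1.235, 0.001]
contact_force: [1.1, 0.9, -3.0]
grip_width: 0.0233
gripper_force: 59.8
```

step_arm(rows=[[0, 0, -0.002, 0, 0, 0], [0, 0, -0.004, 0, 0, 0], [0, 0, -0.006, 0, 0, 0], [0, 0, -0.006, 0, 0, 0]])

```text
clock: 9.75
tcp_pos: [0.5733, -0.0054, 0.1027]
orientation: [2.889, 1.235, 0.0]
contact_force: [0.9, 1.2, -2.5]
grip_width: 0.0233
gripper_force: 59.8
```

step_arm(rows=[[0, 0, -0.002, 0, 0, 0], [0, 0, -0.004, 0, 0, 0], [0, 0, -0.006, 0, 0, 0], [0, 0, -0.006, 0, 0, 0]])

```text
clock: 10.08
tcp_pos: [0.5733, -0.0054, 0.0991]
orientation: [2.889, 1.235, 0.001]
contact_force: [1.4, 0.5, -3.4]
grip_width: 0.0228
gripper_force: 59.8
```

step_arm(rows=[[0, 0, -0.002, 0, 0, 0], [0, 0, -0.004, 0, 0, 0], [0, 0, -0.004, 0, 0, 0], [0, 0, -0.004, 0, 0, 0]])

```text
clock: 10.42
tcp_pos: [0.5734, -0.0054, 0.0971]
orientation: [-2.889, -1.235, -0.001]
contact_force: [0.9, 1.9, 1.1]
grip_width: 0.0225
gripper_force: 60.4
```

step_arm(rows=[[0, 0, -0.002, 0, 0, 0], [0, 0, -0.004, 0, 0, 0], [0, 0, -0.006, 0, 0, 0], [0, 0, -0.006, 0, 0, 0]])

```text
clock: 10.75
tcp_pos: [0.5734, -0.0054, 0.0933]
orientation: [-2.889, -1.235, -0.001]
contact_force: [-0.4, 2.5, 4.8]
grip_width: 0.0234
gripper_force: 60.7
```

step_arm(rows=[[0, 0, -0.002, 0, 0, 0], [0, 0, -0.003, 0, 0, 0], [0, 0, -0.003, 0, 0, 0]])

```text
clock: 11.0
tcp_pos: [0.5734, -0.0054, 0.0917]
orientation: [-2.889, -1.235, -0.001]
contact_force: [-0.4, 2.5, 7.1]
grip_width: 0.0233
gripper_force: 61.0
```

step_arm(rows=[[0, 0, -0.002, 0, 0, 0], [0, 0, -0.003, 0, 0, 0], [0, 0, -0.003, 0, 0, 0]])

```text
clock: 11.25
tcp_pos: [0.5734, -0.0054, 0.0901]
orientation: [-2.888, -1.235, -0.001]
contact_force: [-1.1, 3.0, 8.0]
grip_width: 0.0229
gripper_force: 61.3
```

step_arm(rows=[[0, 0, -0.001, 0, 0, 0], [0, 0, -0.001, 0, 0, 0], [0, 0, -0.001, 0, 0, 0]])

```text
clock: 11.5
tcp_pos: [0.5734, -0.0054, 0.0896]
orientation: [-2.888, -1.235, -0.001]
contact_force: [-1.2, 2.1, 9.0]
grip_width: 0.0232
gripper_force: 61.6
```

step_arm(rows=[[0, 0, -0.001, 0, 0, 0], [0, 0, -0.001, 0, 0, 0], [0, 0, -0.001, 0, 0, 0]])

```text
clock: 11.75
tcp_pos: [0.5734, -0.0054, 0.0895]
orientation: [-2.888, -1.235, -0.001]
contact_force: [-3.1, 1.8, 14.7]
grip_width: 0.023
gripper_force: 62.1
```

```bash
python3 - <<'E'
from h import *
st()
t=eyes.grab_frame("top")[:,:,::-1];s=eyes.grab_frame("scene")[:,:,::-1]
cv2.imwrite("pics/c4.png",np.hstack([cv2.resize(t[130:260,160:290],(400,400)),cv2.resize(s[90:220,250:380],(400,400))]))
E
```

```text
[ 0.5734 -0.0054  0.0895] yaw -43.71 z [ 5.0e-04  1.1e-03 -1.0e+00] F [-3.1  1.8 14.7] j [-0.53  0.58  0.58  1.96 -0.46  0.74 -0.44] w 0.023 62.11790084838867 11.75
```

View pics/c4.png

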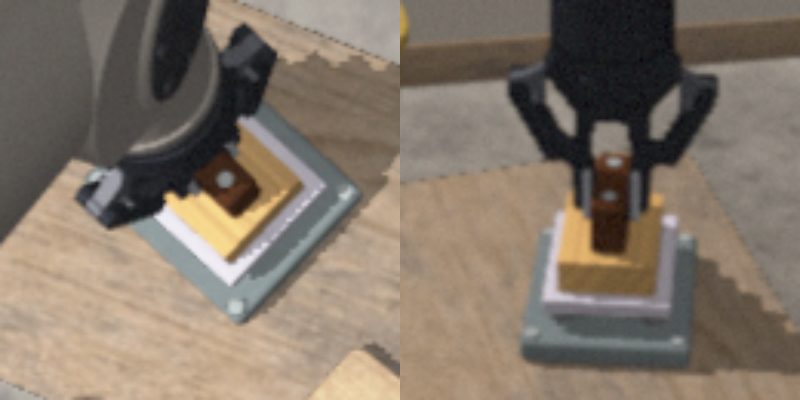

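The die sits flat and centred on the platen with its long side parallel to it. The force jumped to 14.7 N with no further travel, so the platen is at its stop. Handing in while still holding it down.

```bash
python3 -c "
from bench import r
print(r.hand_in())"
```

```text
the job is handed in; nothing more can be done
None
```

I handed the job in with the die on the pin, its long side along the platen's, and the gripper still holding the platen down at its stop (about 15 N); the judge returned no verdict, so success is unconfirmed.

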